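# Set the overload stop of the platform balance and load it

### The job

Get the green platform balance ready for the lesson. First pull the red arrest knob fully out; with it out, spin the knurled collar up its threaded rod until the collar's top face is level with the tip of the red pointer, and put every bell weight there is in the pan. Then push the knob fully home, and leave the other apparatus where it is.

Things in the scene. Friction and masses are not known exactly. Their poses are not given: they have to be found in the camera images.
- scale: the green platform balance, fixed to the bench; base 180 mm (its x) by 300 mm (its y, from -140 to +160 mm), top face 60 mm above the bench. Origin on the bench under the base. In its frame: pan centre at (0, -50) mm, threaded rod axis at (-30, 110), brass pointer post (10 mm thick, top 150 mm above the bench) at (70, 110), red arrest knob on the +y end
- pan (a point): centre of the floor of the square aluminium pan on the balance (floor 65 mm above the bench, inside 136 x 136 mm, rim 11 mm above the floor, walls along the balance's x and y); axes as the balance
- rod_axis (a point): foot of the vertical threaded rod, on its axis, on the balance's top face; the rod is 15 mm thick and ends 148 mm above the bench (so it stands up between the fingers of a gripper that takes the collar from above). The collar climbs 13 mm per full turn counterclockwise seen from above (2.07 mm per radian; right-hand thread); it stays where left, and turns with about 0.04 N m
- collar_top (a point): centre of the top face of the knurled brass collar on the threaded rod: 50 mm across, 24 mm high, this point is on its axis, so the collar's middle is 12 mm below it. At the lowest the top face stands about 107 mm above the bench, at the highest 143 mm; it always starts below the pointer
- pointer_tip (a point): tip of the red pointer: a fixed horizontal arm 10 mm wide and 3 mm thick on the pointer post, pointing at the rod and ending 65 mm from the rod's axis; its middle height marks the height for the collar's top face. It cannot be moved
- knob_head (a point): centre of the red arrest knob: a 32 mm thick, 26 mm long round head on a thin shaft, axis level along the balance's y, 40 mm above the bench; when home its centre is 50 mm out from the end face of the base. Take it from above across its diameter (fingers closing along the balance's x)
- knob (a joint): travel of the arrest knob in m: 0 = pushed home, 0.03 = pulled fully out (it slides along the balance's +y, away from the base); it takes about 4 N to move and stays where left
- weight0: brass bell weight, about 0.5 kg: round body 48 mm across and 45 mm high with a grip knob on top 24 mm across and 28 mm high (73 mm in all); origin in the centre of its underside, z up through the knob. May be absent
- weight1: copper bell weight, about 0.5 kg: round body 48 mm across and 45 mm high with a grip knob on top 24 mm across and 28 mm high (73 mm in all); origin in the centre of its underside, z up through the knob. May be absent
- weight2: bright steel bell weight, about 0.5 kg: round body 48 mm across and 45 mm high with a grip knob on top 24 mm across and 28 mm high (73 mm in all); origin in the centre of its underside, z up through the knob. May be absent
- weight3: dark iron bell weight, about 0.5 kg: round body 48 mm across and 45 mm high with a grip knob on top 24 mm across and 28 mm high (73 mm in all); origin in the centre of its underside, z up through the knob. May be absent
- calorimeter: small open copper calorimeter cup, 60 mm across, 75 mm tall; a bystander, origin in the centre of its underside
- beaker: clear glass beaker, 70 mm across, 95 mm tall; a bystander, origin in the centre of its underside
- ball_stand: cast iron ball (70 mm) on a round dark wooden foot 90 mm across, 85 mm tall; a bystander, origin in the centre of its underside
Things that resemble listed ones, but are neither listed nor needed, are in the scene too. Leave any blue or purple look-alike of the weight3 alone.

How it is judged:
On the way, in this order (a step that is already met when the one before it is completed fails the run):
1. the arrest knob is pulled fully out, before the collar has been set and before any weight is in the pan (value of joint knob above 0.025 m and z of collar_top in the frame of pointer_tip below -0.006 m and not (x of weight0 in the frame of pan between -0.066 and 0.066 m and y of weight0 in the frame of pan between -0.066 and 0.066 m and z of weight0 in the frame of pan between -0.008 and 0.035 m) and not (x of weight1 in the frame of pan between -0.066 and 0.066 m and y of weight1 in the frame of pan between -0.066 and 0.066 m and z of weight1 in the frame of pan between -0.008 and 0.035 m) and not (x of weight2 in the frame of pan between -0.066 and 0.066 m and y of weight2 in the frame of pan between -0.066 and 0.066 m and z of weight2 in the frame of pan between -0.008 and 0.035 m) and not (x of weight3 in the frame of pan between -0.066 and 0.066 m and y of weight3 in the frame of pan between -0.066 and 0.066 m and z of weight3 in the frame of pan between -0.008 and 0.035 m)), for 0.2 s.
2. with the knob still out, the collar's top face is level with the pointer (within 3 mm) and every weight present is in the pan (value of joint knob above 0.02 m and z of collar_top in the frame of pointer_tip between -0.003 and 0.003 m and x of weight0 in the frame of pan between -0.066 and 0.066 m and y of weight0 in the frame of pan between -0.066 and 0.066 m and z of weight0 in the frame of pan between -0.008 and 0.035 m and x of weight1 in the frame of pan between -0.066 and 0.066 m and y of weight1 in the frame of pan between -0.066 and 0.066 m and z of weight1 in the frame of pan between -0.008 and 0.035 m and x of weight2 in the frame of pan between -0.066 and 0.066 m and y of weight2 in the frame of pan between -0.066 and 0.066 m and z of weight2 in the frame of pan between -0.008 and 0.035 m and x of weight3 in the frame of pan between -0.066 and 0.066 m and y of weight3 in the frame of pan between -0.066 and 0.066 m and z of weight3 in the frame of pan between -0.008 and 0.035 m and linear speed of each of weight0, weight1, weight2, weight3 below 0.03 m/s), for 0.2 s.
3. the knob is pushed fully home (value of joint knob below 0.004 m), for 0.2 s.
At the end, for the whole second after the job is handed in: knob home (within 4 mm), collar's top face within 3 mm of the pointer's height, every weight present at rest in the pan (on its floor, standing or lying, within the rim) (value of joint knob below 0.004 m and z of collar_top in the frame of pointer_tip between -0.003 and 0.003 m and x of weight0 in the frame of pan between -0.066 and 0.066 m and y of weight0 in the frame of pan between -0.066 and 0.066 m and z of weight0 in the frame of pan between -0.008 and 0.035 m and x of weight1 in the frame of pan between -0.066 and 0.066 m and y of weight1 in the frame of pan between -0.066 and 0.066 m and z of weight1 in the frame of pan between -0.008 and 0.035 m and x of weight2 in the frame of pan between -0.066 and 0.066 m and y of weight2 in the frame of pan between -0.066 and 0.066 m and z of weight2 in the frame of pan between -0.008 and 0.035 m and x of weight3 in the frame of pan between -0.066 and 0.066 m and y of weight3 in the frame of pan between -0.066 and 0.066 m and z of weight3 in the frame of pan between -0.008 and 0.035 m and linear speed of each of weight0, weight1, weight2, weight3 below 0.03 m/s); the robot touches nothing.
It fails at once if one of the bystanders (calorimeter, beaker, ball on its foot) is shoved more than 30 mm (distance of any of calorimeter, beaker, ball_stand from where it was at the start of the episode above 0.03 m).
It fails at once if one of the bystanders is tipped over (angle between any of calorimeter, beaker, ball_stand's own z axis and vertical above 0.5 rad).
Of weight0, weight1, weight2, weight3 only 2 to 4 are there at a start; the rules pass over those that are not, and their reading is None.
At some moment in a run one of weight0, weight1, weight2, weight3 may be knocked a few centimetres aside while the robot is not near it.
Once in a run the grip may slacken for a moment while it holds something.
It also fails if it takes over 210 s, if anything falls off the work surface, if the arm or the gripper's body presses on something with over 40 N, if the wrist force passes 120 N, or if a joint passes its speed limit or range.

### The arm

A 6-joint arm with a two-finger parallel gripper is mounted at the origin on the work surface. World frame = base frame: x ahead of the robot, y to its left, z up, the work surface at z = 0. Lengths are in m, angles in rad, forces in N, time in s.
With the tool pointing down it reaches from about 0.25 to 0.775 m from the base axis. Payload 4 kg.
Tool frame: the origin (TCP) lies at the very end of the fingers, on their centre line; the grasp point (between the pads) lies 19 mm behind it; z points along the fingers, y is the line along which they close (so a half turn about z gives the same grasp; the last joint's range is limited). The gripper opens to 94 mm and grips with 3 to 60 N. Pads are 16 mm wide; open, the fingers measure 119 mm over their backs; the gripper's body (75 mm by 177 mm) begins 78 mm behind the grasp point.
Start: joints at [1.073, 0.087, 1.371, -0, 1.684, -0.103], TCP at [0.212, 0.508, 0.206] pointing down, gripper open.
Joint ranges: [-3.1, 3.1], [-0.76, 2.03], [0.27, 2.55], [-1.08, 4.22], [0.17, 2.65], [-2.57, 2.57]. Speed limits (rad/s): [2.79, 2.79, 3.14, 3.14, 3.14, 3.14].

### API

Orientations are given as a unit quaternion [x, y, z, w].
In Python, from cell import bot, optics gives the robot as it stands.
- The arm moves only by the tool jog_arm, never from a script. Its argument "targets" is a list of rows, each a list of 7 numbers: the shift along the tool's x, y, z in m, then the turn, a rotation vector about the tool's x, y, z in rad, then the finger opening in m, from 0 to 0.094. A call has 1 to 8 rows; each row is the pose to reach, as a shift and turn from the pose commanded when the call began, along the tool's axes at that moment; what a row does not reach only later rows make up. A row lasts 1/10 s, in which the tool goes at most 50 mm and 8.59 degrees, less where a joint would pass 70% of its speed; a pose out of reach is approached as far as the arm can. A call with a gripper value outside its range is refused whole. The fingers move at their own pace and stop on an object; "force" is the grip in N (left out, the last holds). Time passes only in rows, so rows that repeat a pose let the fingers close. It gives the time, the measured TCP pose, the force, the opening and the grip force at its end, in the units of the state.
- bot.state(): the state, without advancing time (a new reading comes with each control period).
- optics.get_image(name): name is "side" or "top" or "wrist"; returns (picture, depth): 384x512x3 uint8, red, green, blue; 384x512 float32, m along the optical axis (not along the pixel's ray), 0 where there is no reading.
- optics.get_calibration(name): a dict with "K" (3x3 intrinsics, pixels), "R" (3x3) and "t" (3): a world point X has camera coordinates R X + t; the wrist camera has in their place "hand_eye" (4x4, takes a point from camera to tool coordinates, whose origin is the TCP and whose axes are the flange's). Camera axes: x right, y down, z forward; pixel columns grow to the right and rows downward; lengths in m; the calibration is good to about 2 mm. A picture is of the moment at which its call begins: read the wrist's pose just before it. get_calibration takes no time and is no camera call.
- bot.hand_in(): hands the job in; it is judged then, once.
The state is a dict: "t": time; "joint_positions": joint angles; "dq": joint speeds; "tau": joint torques, N m; "tcp_pos": TCP position; "tool_rot": TCP orientation; "contact_force": force on the tool from outside, world axes, zero at the start; "moment": the same for the moment, N m; "finger_gap": finger opening in m; "grip_force": force on a finger pad.
Only numpy, scipy, OpenCV 4.12 (cv2) and the standard library are available. Lean on these libraries where they do the work, as an engineer would, in place of code of your own. Each camera call takes 0.05 s, during which the arm holds its last target. There are 200 camera calls.

## Working session

There is one attempt and no reset: what is moved stays moved. The work goes in short steps, Python scripts to look and compute and a tool call to move; the robot and the scene stay as the last step left them, time stands still between calls to the robot, and variables do not carry over. Pictures are saved under pics/ and viewed, at most 14 in all, crops included, and the job is handed in when it is done.

Besides the shell and the picture viewer there is one more tool, called after "Call:" as name([rows], argument=value, ...), one row to a line, values as JSON. jog_arm: Moves the arm, as the interface text tells. Its arguments: {"type":"object","properties":{"targets":{"type":"array"},"force":{"type":"number"}},"required":["targets"]}

```bash
mkdir -p pics; ls
cat > h.py <<'E'
import numpy as np, cv2
from cell import bot, optics
from scipy.spatial.transform import Rotation as Ro
def grab(n):
    s=bot.state(); im,d=optics.get_image(n); c=optics.get_calibration(n)
    K=np.array(c["K"])
    if n=="wrist":
        T=np.eye(4);T[:3,:3]=Ro.from_quat(s["tool_rot"]).as_matrix();T[:3,3]=s["tcp_pos"]
        M=T@np.array(c["hand_eye"])
    else:
        M=np.eye(4);R=np.array(c["R"]);M[:3,:3]=R.T;M[:3,3]=-R.T@np.array(c["t"])
    return im,d,K,M
def save(im,p): cv2.imwrite(p,im[:,:,::-1])
def onplane(u,v,K,M,z):
    r=M[:3,:3]@np.linalg.inv(K)@np.array([u,v,1.]); o=M[:3,3]
    return o+r*(z-o[2])/r[2]
def cloud(d,K,M):
    v,u=np.mgrid[:d.shape[0],:d.shape[1]]
    P=np.stack([(u-K[0,2])/K[0,0]*d,(v-K[1,2])/K[1,1]*d,d],-1)@M[:3,:3].T+M[:3,3]
    P[d==0]=np.nan
    return P
def tool(p):  # world vec -> tool shift from TCP
    s=bot.state(); return Ro.from_quat(s["tool_rot"]).as_matrix().T@(np.array(p)-s["tcp_pos"])
E
python3 - <<'E'
from h import *
for n in ("top","side"):
    im,d,K,M=grab(n); save(im,f"pics/{n}0.png"); np.savez(f"{n}0.npz",im=im,d=d,K=K,M=M); print(n,M.round(3).tolist(),K[0,0])
s=bot.state();print({k:np.round(v,3).tolist() for k,v in s.items()}, np.round(Ro.from_quat(s["tool_rot"]).as_matrix(),3).tolist())
print(optics.get_calibration("wrist"))
E
```

```text
pics
top [[0.003, -0.985, 0.173, 0.283], [-1.0, -0.006, -0.014, -0.071], [0.014, -0.173, -0.985, 1.356], [0.0, 0.0, 0.0, 1.0]] 432.63591790489846
side [[0.976, -0.13, 0.175, 0.327], [-0.218, -0.561, 0.798, -1.023], [-0.005, -0.817, -0.576, 0.772], [0.0, 0.0, 0.0, 1.0]] 358.24392777994535
{'t': 0.1, 'joint_positions': [1.073, 0.088, 1.372, -0.0, 1.684, -0.103], 'dq': [-0.001, -0.002, -0.003, -0.002, 0.001, -0.0], 'tau': [0.002, -34.125, -30.33, 0.072, 0.03, -0.0], 'tcp_pos': [0.211, 0.507, 0.204], 'tool_rot': [0.196, 0.981, -0.001, -0.0], 'contact_force': [1.089, -0.477, 0.308], 'moment': [0.014, 0.006, 0.003], 'grip_force': 0.0, 'finger_gap': 0.094} [[-0.923, 0.385, -0.001], [0.385, 0.923, -0.002], [0.0, -0.002, -1.0]]
{'K': array([[296.83963865,   0.        , 254.35177753],
       [  0.        , 296.83963865, 195.64103972],
       [  0.        ,   0.        ,   1.        ]]), 'hand_eye': array([[-1.28624362e-03, -9.57112368e-01, -2.89714100e-01,
         8.53739548e-02],
       [ 9.99999118e-01, -1.32682677e-03, -5.63319819e-05,
        -2.11554039e-04],
       [-3.30484389e-04, -2.89713917e-01,  9.57113231e-01,
        -1.79850090e-01],
       [ 0.00000000e+00,  0.00000000e+00,  0.00000000e+00,
         1.00000000e+00]])}
```

View pics/top0.png

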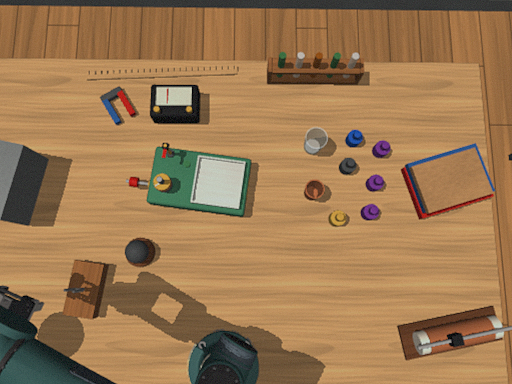

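View pics/side0.png

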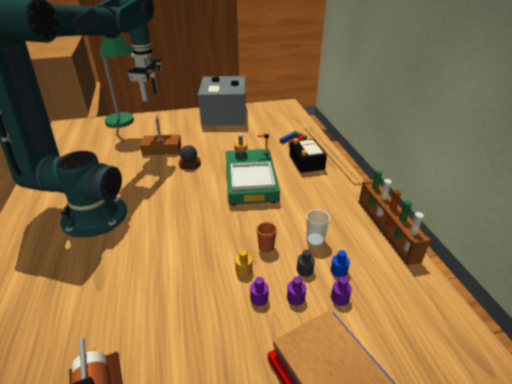

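Top view: the balance is centred near (200,182) with its knob at left (137,182) and the collar at (162,182). The pointer is at (168,153), the brass weight at (338,217) and the dark iron one at (348,166). Blue (355,138) and three purple look-alikes stand near them, with the copper cup (314,190) and beaker (315,140) beside. I see no copper or steel weight.

Run:
```python
from h import *
f=np.load("top0.npz");im,d,K,M=[f[k] for k in("im","d","K","M")]
P=cloud(d,K,M); hsv=cv2.cvtColor(im,cv2.COLOR_RGB2HSV)
H,S,V=[hsv[...,i].astype(int) for i in range(3)]
Z=P[...,2]
# base: green, z ~0.06
m=(H>60)&(H<95)&(S>80)&(Z>0.045)&(Z<0.075)
m[:130]=0;m[230:]=0;m[:,:140]=0;m[:,260:]=0
pts=P[m][:,:2]; print(m.sum(),np.median(Z[m]))
r=cv2.minAreaRect((pts*1000).astype(np.float32)); print("base rect mm",r)
def blob(name,u,v,w,cond,zt):
    mm=np.zeros_like(cond);mm[v-w:v+w,u-w:u+w]=cond[v-w:v+w,u-w:u+w]
    p=P[mm]; ys,xs=np.nonzero(mm)
    print(name,mm.sum(),"px",xs.mean().round(1),ys.mean().round(1),"pl",onplane(xs.mean(),ys.mean(),K,M,zt).round(4),"zmax",np.nanpercentile(p[:,2],[50,95]).round(3), "hsv",np.median(hsv[mm],0))
blob("knob",136,182,9,(S>120)&((H<8)|(H>172)),.05)
for n,u,v in(("brass",338,217),("iron",348,166),("blue",355,138),("p1",382,149),("p2",375,183),("p3",371,212),("cup",314,190),("beaker",315,140)):
    w=14
    c=Z>0.05
    blob(n,u,v,w,c,.073 if n not in("cup","beaker") else .08)
blob("collar",162,182,14,(Z>.095)&(Z<.125),.107)
blob("rodtop",162,182,14,(Z>.135),.148)
blob("tallred",168,153,10,(S>120)&((H<8)|(H>172)),.13)
blob("ball",140,251,18,Z>.04,.085)
```

```text
2704 0.058765231724791867
base rect mm ((552.934814453125, 80.69137573242188), (297.49853515625, 179.49961853027344), 82.43241119384766)
knob 84 px 133.3 181.4 pl [0.55   0.2818 0.05  ] zmax [0.052 0.057] hsv [  1.  217.5 168.5]
brass 63 px 339.6 217.1 pl [ 0.4401 -0.3446  0.073 ] zmax [0.07  0.076] hsv [ 20. 170. 182.]
iron 59 px 350.0 163.4 pl [ 0.6057 -0.3816  0.073 ] zmax [0.07  0.076] hsv [96. 13. 71.]
blue 65 px 356.7 135.0 pl [ 0.696  -0.4058  0.073 ] zmax [0.07  0.077] hsv [109. 201. 154.]
p1 58 px 384.8 145.7 pl [ 0.6625 -0.4913  0.073 ] zmax [0.071 0.076] hsv [142. 154. 130.]
p2 61 px 378.0 180.9 pl [ 0.5516 -0.4653  0.073 ] zmax [0.071 0.075] hsv [142. 153. 129.]
p3 62 px 373.0 210.5 pl [ 0.4605 -0.4458  0.073 ] zmax [0.071 0.075] hsv [142.  152.5 130.5]
cup 142 px 315.2 188.3 pl [ 0.526  -0.2722  0.08  ] zmax [0.071 0.079] hsv [ 10. 158. 129.]
beaker 271 px 316.2 138.3 pl [ 0.6823 -0.2788  0.08  ] zmax [0.083 0.097] hsv [ 18.  46. 137.]
collar 209 px 162.6 182.7 pl [0.535  0.1805 0.107 ] zmax [0.111 0.115] hsv [ 19. 168. 185.]
rodtop 32 px 159.5 179.5 pl [0.5359 0.1813 0.148 ] zmax [0.146 0.15 ] hsv [ 17.5  14.  148.5]
tallred 35 px 164.0 152.6 pl [0.6199 0.1753 0.13  ] zmax [0.141 0.146] hsv [  2. 211. 181.]
ball 448 px 136.6 251.5 pl [0.3352 0.2521 0.085 ] zmax [0.073 0.084] hsv [90. 15. 60.]
```

Run:
```python
from h import *
im=np.load("top0.npz")["im"]
save(cv2.resize(im[135:225,115:265],None,fx=5,fy=5,interpolation=cv2.INTER_CUBIC),"pics/crop0.png")
```

```text
(no output)
```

View pics/crop0.png

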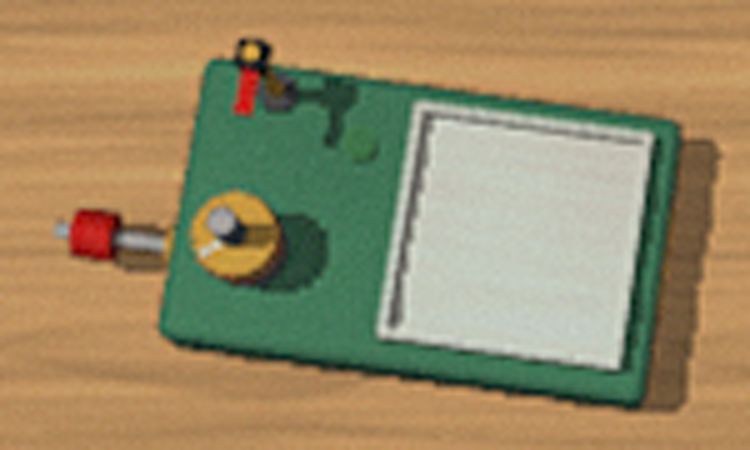

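Here the knob's shaft sits at balance x≈-30 mm, in line with the rod (red head at crop (95,235), shaft leaving the base at (165,240)). Balance yaw is about -7.6°. I'll move above the knob next.

Call:
jog_arm([
  [-0.4,-0.077,0,0,0,1.309,0.094],
  [-0.4,-0.077,0,0,0,1.309,0.094],
  [-0.4,-0.077,0,0,0,1.309,0.094],
  [-0.4,-0.077,0,0,0,1.309,0.094],
  [-0.4,-0.077,0,0,0,1.309,0.094],
  [-0.4,-0.077,0,0,0,1.309,0.094],
  [-0.4,-0.077,0,0,0,1.309,0.094],
  [-0.4,-0.077,0,0,0,1.309,0.094],
])

```text
t: 0.9
tcp_pos: [0.5463, 0.2853, 0.2049]
tool_rot: [0.718, 0.696, -0.0, -0.0]
contact_force: [0.3, 0.7, -0.5]
finger_gap: 0.0937
grip_force: 0.0
```

Run:
```python
from h import *
# let the arm settle: first picture costs 0.05s, second is measured
grab("wrist")
im,d,K,M=grab("wrist"); save(im,"pics/w1.png"); np.savez("w1.npz",im=im,d=d,K=K,M=M)
s=bot.state();print(s["tcp_pos"],s["tool_rot"])
```

```text
[0.54907302 0.28221023 0.20330686] [ 0.71880253  0.69521262 -0.00131996  0.0007713 ]
```

View pics/w1.png

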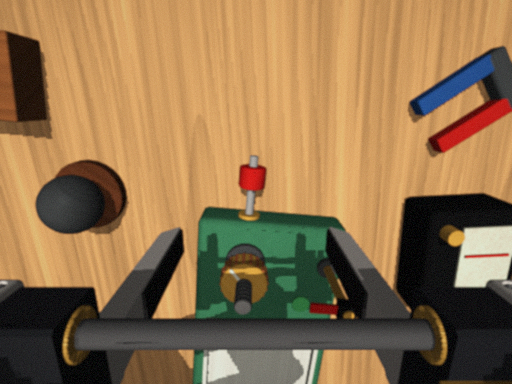

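Wrist view: the red knob head is at (252,178), with the collar around (245,280) and the red pointer at (323,309). The ball on its foot stands left at (75,200).

Run:
```python
from h import *
f=np.load("w1.npz");im,d,K,M=[f[k] for k in("im","d","K","M")]
P=cloud(d,K,M); hsv=cv2.cvtColor(im,cv2.COLOR_RGB2HSV)
H,S,V=[hsv[...,i].astype(int) for i in range(3)]; Z=P[...,2]
red=(S>130)&((H<8)|(H>172))
def b(n,m,u0,u1,v0,v1):
    mm=np.zeros_like(m);mm[v0:v1,u0:u1]=m[v0:v1,u0:u1]; ys,xs=np.nonzero(mm)
    print(n,mm.sum(),xs.min(),xs.max(),ys.min(),ys.max(),xs.mean().round(1),ys.mean().round(1),"med",np.nanmedian(P[mm],0).round(4),"z5,95",np.nanpercentile(Z[mm],[5,95]).round(4)); return xs.mean(),ys.mean(),mm
u,v,_=b("knob",red,225,280,160,200); print(onplane(u,v,K,M,.052))
u,v,mm=b("pointer",red,305,345,300,318); print("tipcol", [P[r,c].round(4).tolist() for c in (311,313,316) for r in (307,309,311)])
brass=(H>12)&(H<28)&(S>90)
m=brass&(Z>.09); u,v,mm=b("collar",m,215,275,240,315); print(np.histogram(Z[mm],bins=np.arange(.09,.13,.003)))
top=mm&(Z>np.nanpercentile(Z[mm],60)-.002); 
print("collartop med z",np.nanmedian(Z[top]),np.nanmean(P[top],0))
g=(H>60)&(H<95)&(S>80)&(abs(Z-.06)<.012)
# near edge of the base
e=[]
for c in range(215,330,5):
    r=np.nonzero(g[195:230,c])[0]
    if len(r): e.append(onplane(c,195+r[0],K,M,.06))
e=np.array(e); print("edge yaw deg",np.degrees(np.arctan(np.polyfit(e[:,0],e[:,1],1)[0])), e.mean(0))
R=Ro.from_quat(bot.state()["tool_rot"]).as_matrix(); print("tool y yaw",np.degrees(np.arctan2(R[1,1],R[0,1])))
```

```text
knob 593 239 265 164 190 251.8 177.5 med [0.5496 0.2857 0.054 ] z5,95 [0.0449 0.0568]
[0.5497754 0.2853019 0.052    ]
pointer 277 310 344 303 316 324.3 308.4 med [0.6144 0.1753 0.1428] z5,95 [0.1414 0.1439]
tipcol [[0.6019, 0.1778, 0.1431], [0.6022, 0.1744, 0.1417], [0.6021, 0.1725, 0.1422], [0.6041, 0.1765, 0.1417], [0.6039, 0.1751, 0.1427], [0.6038, 0.1734, 0.1435], [0.6066, 0.1778, 0.1435], [0.6067, 0.1751, 0.1429], [0.6069, 0.1723, 0.1423]]
collar 1427 220 268 253 302 244.4 277.3 med [0.5401 0.1935 0.112 ] z5,95 [0.0956 0.1134]
(array([  35,   39,   38,   38,   41,   46,  107, 1039,   17,    1,    5,
          2,    4]), array([0.09 , 0.093, 0.096, 0.099, 0.102, 0.105, 0.108, 0.111, 0.114,
       0.117, 0.12 , 0.123, 0.126, 0.129]))
collartop med z 0.1122273873549397 [0.53792052 0.18928664 0.11263749]
edge yaw deg -7.080890431967243 [0.56883865 0.23454123 0.06      ]
tool y yaw -1.9116062751016552
```

Call:
jog_arm([
  [0.002,0.001,0.05,0,0,0.094,0.094],
  [0.002,0.001,0.1,0,0,0.094,0.094],
  [0.002,0.001,0.14,0,0,0.094,0.094],
  [0.002,0.001,0.165,0,0,0.094,0.094],
  [0.002,0.001,0.18,0,0,0.094,0.094],
  [0.002,0.001,0.18,0,0,0.094,0.094],
  [0.002,0.001,0.18,0,0,0.094,0.03],
  [0.002,0.001,0.18,0,0,0.094,0.03],
], force=25)

```text
t: 1.8
tcp_pos: [0.5476, 0.2897, 0.0281]
tool_rot: [0.747, 0.664, 0.002, 0.001]
contact_force: [0.3, -0.9, 0.2]
finger_gap: 0.0811
grip_force: 0.0
```

Call:
jog_arm([
  [0,0,0,0,0,0,0.025],
  [0,0,0,0,0,0,0.025],
  [0,0,0,0,0,0,0.025],
  [0,0,0,0,0,0,0.025],
  [0,0,0,0,0,0,0.025],
  [0,0,0,0,0,0,0.025],
], force=25)

```text
t: 2.4
tcp_pos: [0.5503, 0.2883, 0.0257]
tool_rot: [0.748, 0.664, 0.004, 0.003]
contact_force: [16.2, -0.5, -9.1]
finger_gap: 0.0337
grip_force: 7.6
```

Call:
jog_arm([
  [0,0,0,0,0,0,0.025],
  [0.008,0,0,0,0,0,0.025],
  [0.016,0,0,0,0,0,0.025],
  [0.024,0,0,0,0,0,0.025],
  [0.03,0,0,0,0,0,0.025],
  [0.033,0,0,0,0,0,0.025],
  [0.033,0,0,0,0,0,0.025],
], force=25)

```text
t: 3.1
tcp_pos: [0.5552, 0.318, 0.0256]
tool_rot: [0.748, 0.664, 0.002, 0.005]
contact_force: [11.0, -7.1, -4.1]
finger_gap: 0.0313
grip_force: 25.0
```

Call:
jog_arm([
  [0.003,0,0,0,0,0,0.025],
  [0.005,0,0,0,0,0,0.025],
  [0.005,0,0,0,0,0,0.025],
  [0.005,0,0,0,0,0,0.025],
])

```text
t: 3.5
tcp_pos: [0.5552, 0.318, 0.0256]
tool_rot: [0.749, 0.663, -0.002, 0.008]
contact_force: [9.7, -16.9, -0.7]
finger_gap: 0.0313
grip_force: 25.0
```

Knob is at its stop. Release it, rise and look at the rod.

Call:
jog_arm([
  [0,0,0,0,0,0,0.094],
  [0,0,0,0,0,0,0.094],
  [0,0,0,0,0,0,0.094],
  [0,0,-0.05,0,0,0,0.094],
  [0,0,-0.1,0,0,0,0.094],
  [0,0,-0.15,0,0,0,0.094],
  [-0.03,0,-0.19,0,0,0,0.094],
  [-0.03,0,-0.19,0,0,0,0.094],
])

```text
t: 4.3
tcp_pos: [0.5496, 0.2967, 0.225]
tool_rot: [0.748, 0.664, 0.007, 0.003]
contact_force: [-0.4, -0.1, 0.7]
finger_gap: 0.0915
grip_force: 0.0
```

Call:
jog_arm([
  [0,0,0,0,0,0,0.094],
  [0,0,0,0,0,0,0.094],
])

```text
t: 4.5
tcp_pos: [0.5459, 0.2971, 0.2132]
tool_rot: [0.747, 0.664, -0.002, -0.001]
contact_force: [-0.1, -0.0, 0.1]
finger_gap: 0.0943
grip_force: 0.0
```

Run:
```python
from h import *
im,d,K,M=grab("wrist"); save(im,"pics/w2.png"); np.savez("w2.npz",im=im,d=d,K=K,M=M)
P=cloud(d,K,M); hsv=cv2.cvtColor(im,cv2.COLOR_RGB2HSV)
H,S,V=[hsv[...,i].astype(int) for i in range(3)]; Z=P[...,2]
s=bot.state();R=Ro.from_quat(s["tool_rot"]).as_matrix(); print(s["tcp_pos"],"yaw",np.degrees(np.arctan2(R[1,1],R[0,1])),R[:,2].round(4),s["joint_positions"])
red=(S>130)&((H<8)|(H>172))
XY=np.hypot(P[...,0]-.537,P[...,1]-.185)
for n,m in (("knob",red&(Z>.03)&(Z<.07)&(np.hypot(P[...,0]-.553,P[...,1]-.315)<.05)),("pointer",red&(Z>.12)&(Z<.16)),("collar",(XY<.035)&(Z>.105)&(Z<.12)&(S>80)),("rodtop",(XY<.03)&(Z>.142)&(Z<.156)),("green",(H>60)&(H<95)&(S>80)&(abs(Z-.06)<.012))):
    p=P[m]; ys,xs=np.nonzero(m)
    if len(p):
        print(n,len(p),"px",xs.min(),xs.max(),ys.min(),ys.max(),"mean",p.mean(0).round(4),"medz",np.median(p[:,2]).round(4),"mid",((np.percentile(p,1,0)+np.percentile(p,99,0))/2).round(4))
```

```text
[0.5458101  0.29704253 0.2125472 ] yaw -6.708657522018419 [-0.0047 -0.0015 -1.    ] [4.06924302e-01 2.50402428e-01 1.16948843e+00 4.68898791e-04
 1.72658406e+00 5.24079534e-01]
knob 569 px 248 273 153 177 mean [0.5538 0.315  0.053 ] medz 0.0541 mid [0.554  0.3142 0.0506]
pointer 255 px 325 354 308 317 mean [0.6147 0.1748 0.1428] medz 0.1428 mid [0.6148 0.1748 0.1436]
collar 1155 px 236 282 269 310 mean [0.5379 0.1911 0.1117] medz 0.1121 mid [0.537  0.1877 0.1105]
rodtop 183 px 251 268 306 317 mean [0.5373 0.1884 0.1473] medz 0.148 mid [0.5369 0.1882 0.1465]
green 8731 px 113 511 197 383 mean [0.564  0.1727 0.0601] medz 0.0603 mid [0.62   0.1259 0.0595]
```

View pics/w2.png

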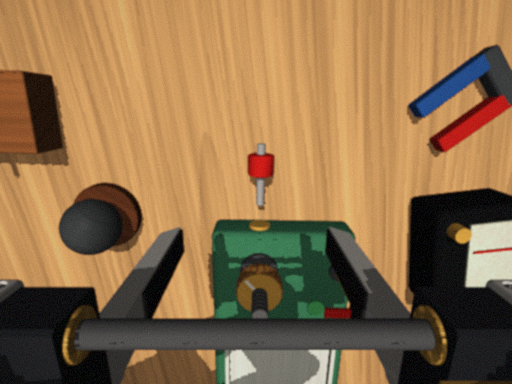

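Knob is 30 mm out. Move over the rod and wind the wrist up clockwise.

Call:
jog_arm([
  [-0.111,0.004,0.01,0,0,1.19,0.07],
  [-0.111,0.004,0.01,0,0,1.19,0.07],
  [-0.111,0.004,0.01,0,0,1.19,0.07],
  [-0.111,0.004,0.01,0,0,1.19,0.07],
  [-0.111,0.004,0.01,0,0,1.19,0.07],
  [-0.111,0.004,0.01,0,0,1.19,0.07],
  [-0.111,0.004,0.01,0,0,1.19,0.07],
  [-0.111,0.004,0.01,0,0,1.19,0.07],
])

```text
t: 5.35
tcp_pos: [0.5369, 0.1864, 0.2026]
tool_rot: [0.992, 0.128, -0.003, 0.0]
contact_force: [-0.2, -0.6, 0.0]
finger_gap: 0.0701
grip_force: 0.0
```

Call:
jog_arm([
  [0,0,0,0,0,0.78,0.07],
  [0,0,0,0,0,0.78,0.07],
  [0,0,0,0,0,0.78,0.07],
  [0,0,0,0,0,0.78,0.07],
  [0,0,0,0,0,0.78,0.07],
  [0,0,0,0,0,0.78,0.07],
  [0,0,0,0,0,0.78,0.07],
  [0,0,0,0,0,0.78,0.07],
])

```text
t: 6.15
tcp_pos: [0.5376, 0.1862, 0.2045]
tool_rot: [0.967, -0.255, -0.001, 0.0]
contact_force: [-0.0, 0.8, 0.6]
finger_gap: 0.07
grip_force: 0.0
```

Run:
```python
from h import *
s=bot.state();print(s["tcp_pos"],s["joint_positions"],s["finger_gap"],tool([.5372,.186,.082]))
```

```text
[0.53759085 0.18623921 0.2044547 ] [2.33749162e-01 1.31035524e-01 1.32471585e+00 1.55640964e-04
 1.68759085e+00 2.31931248e+00] 0.06998873091488689 [-5.25766977e-05  2.68708301e-04  1.22455251e-01]
```

Call:
jog_arm([
  [0,0,0.045,0,0,0,0.07],
  [0,0,0.09,0,0,0,0.07],
  [0,0,0.115,0,0,0,0.07],
  [0,0,0.122,0,0,0,0.07],
  [0,0,0.122,0,0,0,0.07],
  [0,0,0.122,0,0,0,0.045],
  [0,0,0.122,0,0,0,0.045],
  [0,0,0.122,0,0,0,0.045],
], force=20)

```text
t: 6.95
tcp_pos: [0.5382, 0.1841, 0.0857]
tool_rot: [0.967, -0.256, 0.001, 0.002]
contact_force: [-5.8, -8.4, 6.3]
finger_gap: 0.0498
grip_force: 19.1
```

Call:
jog_arm([
  [0,0,0,0,0,0,0.045],
  [0,0,0,0,0,0,0.045],
  [0,0,0,0,0,-0.1,0.045],
  [0,0,0,0,0,-0.2,0.045],
  [0,0,0,0,0,-0.3,0.045],
  [0,0,-0.001,0,0,-0.4,0.045],
  [0,0,-0.001,0,0,-0.5,0.045],
  [0,0,-0.001,0,0,-0.6,0.045],
])

```text
t: 7.75
tcp_pos: [0.5383, 0.1846, 0.0869]
tool_rot: [0.999, 0.043, 0.001, 0.001]
contact_force: [-3.0, -4.7, 5.4]
finger_gap: 0.0492
grip_force: 20.0
```

Call:
jog_arm([
  [0,0,0,0,0,-0.149,0.045],
  [0,0,-0.001,0,0,-0.298,0.045],
  [0,0,-0.001,0,0,-0.447,0.045],
  [0,0,-0.001,0,0,-0.596,0.045],
  [0,0,-0.0015,0,0,-0.745,0.045],
  [0,0,-0.002,0,0,-0.894,0.045],
  [0,0,-0.002,0,0,-1.043,0.045],
  [0,0,-0.0025,0,0,-1.19,0.045],
])

```text
t: 8.55
tcp_pos: [0.5378, 0.1853, 0.0894]
tool_rot: [0.803, 0.597, -0.0, 0.001]
contact_force: [-3.8, -1.8, 3.4]
finger_gap: 0.0495
grip_force: 20.0
```

Call:
jog_arm([
  [0,0,0,0,0,-0.149,0.045],
  [0,0,-0.001,0,0,-0.298,0.045],
  [0,0,-0.001,0,0,-0.447,0.045],
  [0,0,-0.001,0,0,-0.596,0.045],
  [0,0,-0.0015,0,0,-0.745,0.045],
  [0,0,-0.002,0,0,-0.894,0.045],
  [0,0,-0.002,0,0,-1.043,0.045],
  [0,0,-0.0025,0,0,-1.19,0.045],
])

```text
t: 9.35
tcp_pos: [0.537, 0.1851, 0.0918]
tool_rot: [0.33, 0.944, -0.001, -0.0]
contact_force: [-5.4, -2.9, 5.6]
finger_gap: 0.0496
grip_force: 20.0
```

Call:
jog_arm([
  [0,0,0,0,0,-0.149,0.045],
  [0,0,-0.001,0,0,-0.298,0.045],
  [0,0,-0.001,0,0,-0.447,0.045],
  [0,0,-0.001,0,0,-0.596,0.045],
  [0,0,-0.0015,0,0,-0.745,0.045],
  [0,0,-0.002,0,0,-0.894,0.045],
  [0,0,-0.002,0,0,-1.043,0.045],
  [0,0,-0.0025,0,0,-1.19,0.045],
])

```text
t: 10.15
tcp_pos: [0.5369, 0.1843, 0.0943]
tool_rot: [-0.255, 0.967, -0.001, -0.001]
contact_force: [-6.3, -5.1, 5.9]
finger_gap: 0.0495
grip_force: 20.0
```

Run:
```python
from h import *
s=bot.state();print(s["t"],s["tcp_pos"],s["joint_positions"][5],s["finger_gap"],s["contact_force"],s["moment"])
```

```text
10.15 [0.53689615 0.18427354 0.09431483] -1.8547454930226344 0.04946472405285409 [-6.31699618 -5.1405106   5.90306438] [-0.815811    1.11757911 -0.09572571]
```

Call:
jog_arm([
  [0,0,0,0,0,-0.149,0.045],
  [0,0,-0.001,0,0,-0.298,0.045],
  [0,0,-0.001,0,0,-0.447,0.045],
  [0,0,-0.001,0,0,-0.58,0.045],
  [0,0,-0.001,0,0,-0.58,0.045],
  [0,0,-0.001,0,0,-0.58,0.066],
  [0,0,-0.001,0,0,-0.58,0.066],
  [0,0,-0.001,0,0,-0.58,0.066],
])

```text
t: 10.95
tcp_pos: [0.5384, 0.1864, 0.0935]
tool_rot: [-0.519, 0.855, -0.0, 0.001]
contact_force: [-0.2, 0.3, -0.5]
finger_gap: 0.0654
grip_force: 0.0
```

Call:
jog_arm([
  [0,0,0,0,0,1.19,0.066],
  [0,0,0,0,0,1.19,0.066],
  [0,0,0,0,0,1.19,0.066],
  [0,0,0,0,0,1.19,0.066],
  [0,0,0,0,0,1.19,0.066],
  [0,0,0,0,0,1.19,0.066],
  [0,0,0,0,0,1.19,0.066],
  [0,0,0,0,0,1.19,0.066],
])

```text
t: 11.75
tcp_pos: [0.5381, 0.1864, 0.0929]
tool_rot: [0.052, 0.999, 0.0, 0.0]
contact_force: [-0.3, -0.4, 0.0]
finger_gap: 0.0659
grip_force: 0.0
```

Call:
jog_arm([
  [0,0,0,0,0,1.19,0.066],
  [0,0,0,0,0,1.19,0.066],
  [0,0,0,0,0,1.19,0.066],
  [0,0,0,0,0,1.19,0.066],
  [0,0,0,0,0,1.19,0.066],
  [0,0,0,0,0,1.19,0.066],
  [0,0,0,0,0,1.19,0.066],
  [0,0,0,0,0,1.19,0.066],
])

```text
t: 12.55
tcp_pos: [0.5381, 0.1864, 0.0929]
tool_rot: [0.603, 0.798, 0.0, -0.0]
contact_force: [-1.3, -0.4, 0.3]
finger_gap: 0.066
grip_force: 0.0
```

Call:
jog_arm([
  [0,0,0,0,0,1.19,0.066],
  [0,0,0,0,0,1.19,0.066],
  [0,0,0,0,0,1.19,0.066],
  [0,0,0,0,0,1.19,0.066],
  [0,0,0,0,0,1.19,0.066],
  [0,0,0,0,0,1.19,0.066],
  [0,0,0,0,0,1.19,0.066],
  [0,0,0,0,0,1.19,0.066],
])

```text
t: 13.35
tcp_pos: [0.5381, 0.1864, 0.0929]
tool_rot: [0.947, 0.323, 0.0, -0.0]
contact_force: [-0.9, -0.2, -0.7]
finger_gap: 0.066
grip_force: 0.0
```

Call:
jog_arm([
  [0,0,0,0,0,1.19,0.066],
  [0,0,0,0,0,1.19,0.066],
  [0,0,0,0,0,1.19,0.066],
  [0,0,0,0,0,1.19,0.066],
  [0,0,0,0,0,1.19,0.066],
  [0,0,0,0,0,1.19,0.066],
  [0,0,0,0,0,1.19,0.066],
  [0,0,0,0,0,1.19,0.066],
])

```text
t: 14.15
tcp_pos: [0.5381, 0.1864, 0.0929]
tool_rot: [0.965, -0.263, 0.0, -0.0]
contact_force: [-0.0, -0.5, 0.1]
finger_gap: 0.0659
grip_force: 0.0
```

Run:
```python
from h import *
s=bot.state();print(s["t"],s["tcp_pos"],s["joint_positions"][5],s["finger_gap"],s["contact_force"],s["moment"])
im,d,K,M=grab("top");P=cloud(d,K,M); hsv=cv2.cvtColor(im,cv2.COLOR_RGB2HSV);save(im,"pics/top1.png")
```

```text
14.15 [0.53808562 0.18636152 0.09292545] 2.337260322803302 0.06591740960225831 [-0.0499539  -0.48078734  0.12061983] [0.06224914 0.16669594 0.00248185]
```

Call:
jog_arm([
  [0,0,0,0,0,0,0.045],
  [0,0,0,0,0,0,0.045],
  [0,0,0,0,0,0,0.045],
  [0,0,0,0,0,-0.12,0.045],
  [0,0,0,0,0,-0.24,0.045],
  [0,0,-0.001,0,0,-0.36,0.045],
  [0,0,-0.001,0,0,-0.48,0.045],
  [0,0,-0.001,0,0,-0.6,0.045],
])

```text
t: 15.0
tcp_pos: [0.5367, 0.1845, 0.0937]
tool_rot: [0.999, 0.039, -0.002, 0.001]
contact_force: [-2.4, -4.4, 3.1]
finger_gap: 0.0496
grip_force: 20.0
```

Call:
jog_arm([
  [0,0,0,0,0,-0.149,0.045],
  [0,0,-0.001,0,0,-0.298,0.045],
  [0,0,-0.001,0,0,-0.447,0.045],
  [0,0,-0.001,0,0,-0.596,0.045],
  [0,0,-0.0015,0,0,-0.745,0.045],
  [0,0,-0.002,0,0,-0.894,0.045],
  [0,0,-0.002,0,0,-1.043,0.045],
  [0,0,-0.0025,0,0,-1.19,0.045],
])

```text
t: 15.8
tcp_pos: [0.5373, 0.1839, 0.0962]
tool_rot: [0.805, 0.593, -0.002, 0.001]
contact_force: [-1.7, -5.2, 1.3]
finger_gap: 0.0493
grip_force: 20.0
```

Call:
jog_arm([
  [0,0,0,0,0,-0.149,0.045],
  [0,0,-0.001,0,0,-0.298,0.045],
  [0,0,-0.001,0,0,-0.447,0.045],
  [0,0,-0.001,0,0,-0.596,0.045],
  [0,0,-0.0015,0,0,-0.745,0.045],
  [0,0,-0.002,0,0,-0.894,0.045],
  [0,0,-0.002,0,0,-1.043,0.045],
  [0,0,-0.0025,0,0,-1.19,0.045],
])

```text
t: 16.6
tcp_pos: [0.5381, 0.1841, 0.0987]
tool_rot: [0.335, 0.942, -0.002, 0.001]
contact_force: [0.1, -5.2, -1.2]
finger_gap: 0.0493
grip_force: 20.0
```

Call:
jog_arm([
  [0,0,0,0,0,-0.149,0.045],
  [0,0,-0.001,0,0,-0.298,0.045],
  [0,0,-0.001,0,0,-0.447,0.045],
  [0,0,-0.001,0,0,-0.596,0.045],
  [0,0,-0.0015,0,0,-0.745,0.045],
  [0,0,-0.002,0,0,-0.894,0.045],
  [0,0,-0.002,0,0,-1.043,0.045],
  [0,0,-0.0025,0,0,-1.19,0.045],
])

```text
t: 17.4
tcp_pos: [0.5381, 0.1849, 0.1011]
tool_rot: [-0.251, 0.968, -0.001, -0.0]
contact_force: [0.3, -2.3, -1.2]
finger_gap: 0.049
grip_force: 20.0
```

Call:
jog_arm([
  [0,0,0,0,0,-0.149,0.045],
  [0,0,-0.001,0,0,-0.298,0.045],
  [0,0,-0.001,0,0,-0.447,0.045],
  [0,0,-0.001,0,0,-0.596,0.045],
  [0,0,-0.001,0,0,-0.6,0.045],
  [0,0,-0.001,0,0,-0.6,0.066],
  [0,0,-0.001,0,0,-0.6,0.066],
  [0,0,-0.001,0,0,-0.6,0.066],
])

```text
t: 18.2
tcp_pos: [0.5381, 0.1865, 0.1026]
tool_rot: [-0.523, 0.852, 0.0, 0.001]
contact_force: [0.1, 0.2, 0.2]
finger_gap: 0.0658
grip_force: 0.0
```

Run:
```python
from h import *
s=bot.state();print(s["t"],s["tcp_pos"],s["joint_positions"][5],s["finger_gap"],s["contact_force"],s["moment"])
```

```text
18.2 [0.53812669 0.1865464  0.10264927] -2.437593111082764 0.06576977339283632 [0.10743426 0.19406104 0.21848354] [ 0.0923898   0.047194   -0.03456349]
```

Call:
jog_arm([
  [0,0,0,0,0,1.19,0.066],
  [0,0,0,0,0,1.19,0.066],
  [0,0,0,0,0,1.19,0.066],
  [0,0,0,0,0,1.19,0.066],
  [0,0,0,0,0,1.19,0.066],
  [0,0,0,0,0,1.19,0.066],
  [0,0,0,0,0,1.19,0.066],
  [0,0,0,0,0,1.19,0.066],
])

```text
t: 19.0
tcp_pos: [0.5381, 0.1865, 0.1026]
tool_rot: [0.048, 0.999, 0.0, 0.0]
contact_force: [-0.4, -0.3, 0.9]
finger_gap: 0.0664
grip_force: 0.0
```

Call:
jog_arm([
  [0,0,0,0,0,1.19,0.066],
  [0,0,0,0,0,1.19,0.066],
  [0,0,0,0,0,1.19,0.066],
  [0,0,0,0,0,1.19,0.066],
  [0,0,0,0,0,1.19,0.066],
  [0,0,0,0,0,1.19,0.066],
  [0,0,0,0,0,1.19,0.066],
  [0,0,0,0,0,1.19,0.066],
])

```text
t: 19.8
tcp_pos: [0.5381, 0.1864, 0.1026]
tool_rot: [0.599, 0.801, 0.0, -0.0]
contact_force: [0.5, 0.7, -0.7]
finger_gap: 0.0661
grip_force: 0.0
```

Call:
jog_arm([
  [0,0,0,0,0,1.19,0.066],
  [0,0,0,0,0,1.19,0.066],
  [0,0,0,0,0,1.19,0.066],
  [0,0,0,0,0,1.19,0.066],
  [0,0,0,0,0,1.19,0.066],
  [0,0,0,0,0,1.19,0.066],
  [0,0,0,0,0,1.19,0.066],
  [0,0,0,0,0,1.19,0.066],
])

```text
t: 20.6
tcp_pos: [0.538, 0.1865, 0.1026]
tool_rot: [0.945, 0.327, 0.0, -0.0]
contact_force: [-0.7, -0.7, -0.4]
finger_gap: 0.0657
grip_force: 0.0
```

Call:
jog_arm([
  [0,0,0,0,0,1.19,0.066],
  [0,0,0,0,0,1.19,0.066],
  [0,0,0,0,0,1.19,0.066],
  [0,0,0,0,0,1.19,0.066],
  [0,0,0,0,0,1.19,0.066],
  [0,0,0,0,0,1.19,0.066],
  [0,0,0,0,0,1.19,0.066],
  [0,0,0,0,0,1.19,0.066],
])

```text
t: 21.4
tcp_pos: [0.5381, 0.1864, 0.1026]
tool_rot: [0.966, -0.259, 0.0, -0.0]
contact_force: [0.4, -0.1, 0.3]
finger_gap: 0.066
grip_force: 0.0
```

Call:
jog_arm([
  [0,0,0,0,0,0,0.045],
  [0,0,0,0,0,0,0.045],
  [0,0,0,0,0,0,0.045],
  [0,0,0,0,0,-0.12,0.045],
  [0,0,0,0,0,-0.24,0.045],
  [0,0,-0.001,0,0,-0.36,0.045],
  [0,0,-0.001,0,0,-0.48,0.045],
  [0,0,-0.001,0,0,-0.6,0.045],
])

```text
t: 22.2
tcp_pos: [0.5371, 0.1845, 0.1036]
tool_rot: [0.999, 0.044, -0.001, 0.001]
contact_force: [-3.2, -3.9, 3.7]
finger_gap: 0.0495
grip_force: 20.0
```

Call:
jog_arm([
  [0,0,0,0,0,-0.149,0.045],
  [0,0,-0.001,0,0,-0.298,0.045],
  [0,0,-0.001,0,0,-0.447,0.045],
  [0,0,-0.001,0,0,-0.596,0.045],
  [0,0,-0.0015,0,0,-0.745,0.045],
  [0,0,-0.002,0,0,-0.894,0.045],
  [0,0,-0.002,0,0,-1.043,0.045],
  [0,0,-0.0025,0,0,-1.19,0.045],
])

```text
t: 23.0
tcp_pos: [0.5374, 0.1842, 0.1061]
tool_rot: [0.802, 0.597, -0.002, 0.001]
contact_force: [-2.4, -5.4, 2.1]
finger_gap: 0.0495
grip_force: 20.0
```

Call:
jog_arm([
  [0,0,0,0,0,-0.149,0.045],
  [0,0,-0.001,0,0,-0.298,0.045],
  [0,0,-0.001,0,0,-0.447,0.045],
  [0,0,-0.001,0,0,-0.596,0.045],
  [0,0,-0.0015,0,0,-0.745,0.045],
  [0,0,-0.002,0,0,-0.894,0.045],
  [0,0,-0.002,0,0,-1.043,0.045],
  [0,0,-0.0025,0,0,-1.19,0.045],
])

```text
t: 23.8
tcp_pos: [0.5378, 0.1843, 0.1086]
tool_rot: [0.33, 0.944, -0.002, 0.0]
contact_force: [-1.6, -4.2, 1.1]
finger_gap: 0.0496
grip_force: 20.0
```

Call:
jog_arm([
  [0,0,0,0,0,-0.149,0.045],
  [0,0,-0.001,0,0,-0.298,0.045],
  [0,0,-0.001,0,0,-0.447,0.045],
  [0,0,-0.001,0,0,-0.596,0.045],
  [0,0,-0.0015,0,0,-0.745,0.045],
  [0,0,-0.002,0,0,-0.894,0.045],
  [0,0,-0.002,0,0,-1.043,0.045],
  [0,0,-0.0025,0,0,-1.19,0.045],
])

```text
t: 24.6
tcp_pos: [0.5378, 0.1848, 0.1111]
tool_rot: [-0.256, 0.967, -0.001, -0.0]
contact_force: [-1.0, -3.0, 0.0]
finger_gap: 0.05
grip_force: 20.0
```

Call:
jog_arm([
  [0,0,0,0,0,-0.149,0.045],
  [0,0,-0.001,0,0,-0.298,0.045],
  [0,0,-0.001,0,0,-0.34,0.045],
  [0,0,-0.001,0,0,-0.34,0.045],
  [0,0,-0.001,0,0,-0.34,0.066],
  [0,0,-0.001,0,0,-0.34,0.066],
  [0,0,-0.045,0,0,-0.34,0.066],
  [0,0,-0.09,0,0,-0.34,0.066],
])

```text
t: 25.4
tcp_pos: [0.5366, 0.1865, 0.1998]
tool_rot: [-0.413, 0.911, 0.001, -0.002]
contact_force: [1.0, -0.4, 0.7]
finger_gap: 0.0659
grip_force: 0.0
```

Run:
```python
from h import *
s=bot.state();print(s["t"],s["tcp_pos"],s["joint_positions"],s["finger_gap"],s["contact_force"],s["moment"])
R=Ro.from_quat(s["tool_rot"]).as_matrix();print(R.round(3).tolist())
```

```text
25.4 [0.53664832 0.18649124 0.19977386] [ 2.33885969e-01  1.32272014e-01  1.33255945e+00  1.26360415e-03
  1.68134207e+00 -2.18843393e+00] 0.0659279268981905 [ 0.96451573 -0.35327003  0.71007377] [0.11825821 0.05160287 0.00357901]
[[-0.659, -0.752, -0.005], [-0.752, 0.659, 0.0], [0.003, 0.004, -1.0]]
```

Call:
jog_arm([
  [-0.05,0,-0.02,0,0,0,0.066],
  [-0.1,0,-0.02,0,0,0,0.066],
  [-0.1,0,-0.02,0,0,0,0.066],
  [-0.1,0,-0.02,0,0,0,0.066],
  [-0.1,0,-0.02,0,0,0,0.066],
])

```text
t: 25.9
tcp_pos: [0.6032, 0.261, 0.2207]
tool_rot: [-0.413, 0.911, 0.0, -0.0]
contact_force: [-0.2, -0.5, -0.9]
finger_gap: 0.0661
grip_force: 0.0
```

Run:
```python
from h import *
im,d,K,M=grab("wrist"); save(im,"pics/w3.png"); np.savez("w3.npz",im=im,d=d,K=K,M=M)
P=cloud(d,K,M); hsv=cv2.cvtColor(im,cv2.COLOR_RGB2HSV)
H,S,V=[hsv[...,i].astype(int) for i in range(3)]; Z=P[...,2]
red=(S>130)&((H<8)|(H>172))
XY=np.hypot(P[...,0]-.5377,P[...,1]-.185)
for n,m in (("pointer",red&(Z>.12)&(Z<.16)),("collar",(XY<.024)&(XY>.01)&(Z>.125)&(Z<.147)&(S>80)),("rodtop",(XY<.008)&(Z>.142)&(Z<.156)),("green",(H>60)&(H<95)&(S>80)&(abs(Z-.06)<.012))):
    p=P[m]; ys,xs=np.nonzero(m)
    if len(p): print(n,len(p),"px",xs.min(),xs.max(),ys.min(),ys.max(),"mean",p.mean(0).round(4),"z pct",np.percentile(p[:,2],[10,50,75,90]).round(4))
```

```text
pointer 380 px 147 192 127 158 mean [0.6153 0.1741 0.143 ] z pct [0.1419 0.1429 0.1433 0.1439]
collar 2259 px 224 282 55 116 mean [0.5377 0.1847 0.1412] z pct [0.1403 0.1412 0.1417 0.1422]
rodtop 325 px 243 262 76 96 mean [0.5376 0.185  0.1482] z pct [0.1467 0.1484 0.1489 0.1495]
green 17817 px 6 427 0 286 mean [0.5685 0.1507 0.0605] z pct [0.0593 0.0605 0.0611 0.0616]
```

View pics/w3.png

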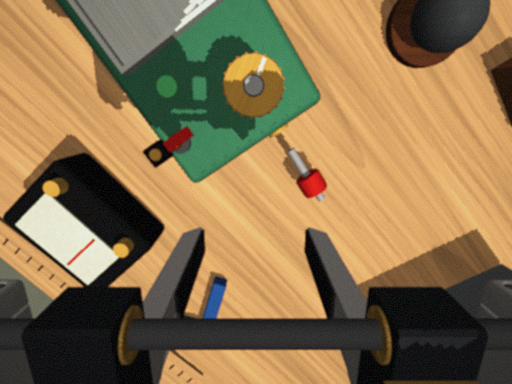

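Collar top reads 0.1412 m and the pointer's middle 0.1414 m, so they are level. The knob at (313,184) is still out. Now to the brass weight.

Call:
jog_arm([
  [0.3,-0.15,0,0,0,1.19,0.066],
  [0.3,-0.15,0,0,0,1.19,0.066],
  [0.3,-0.15,0,0,0,1.19,0.066],
  [0.3,-0.15,0,0,0,1.19,0.066],
  [0.3,-0.15,0,0,0,1.19,0.066],
  [0.3,-0.15,0,0,0,1.19,0.066],
  [0.3,-0.15,0,0,0,1.19,0.066],
  [0.3,-0.15,0,0,0,1.19,0.066],
])

```text
t: 26.75
tcp_pos: [0.5166, -0.0677, 0.2221]
tool_rot: [0.175, 0.985, -0.001, 0.001]
contact_force: [0.3, 0.5, 0.7]
finger_gap: 0.0661
grip_force: 0.0
```

Call:
jog_arm([
  [-0.02,-0.291,0.02,0,0,0.91,0.066],
  [-0.02,-0.291,0.02,0,0,0.91,0.066],
  [-0.02,-0.291,0.02,0,0,0.91,0.066],
  [-0.02,-0.291,0.02,0,0,0.91,0.066],
  [-0.02,-0.291,0.02,0,0,0.91,0.066],
  [-0.02,-0.291,0.02,0,0,0.91,0.066],
  [-0.02,-0.291,0.02,0,0,0.91,0.066],
  [-0.02,-0.291,0.02,0,0,0.91,0.066],
])

```text
t: 27.55
tcp_pos: [0.4397, -0.3446, 0.2015]
tool_rot: [0.585, 0.811, 0.0, 0.0]
contact_force: [-0.1, 0.2, 0.3]
finger_gap: 0.0659
grip_force: 0.0
```

Call:
jog_arm([
  [0,0,0,0,0,0,0.066],
  [0,0,0,0,0,0,0.066],
])

```text
t: 27.75
tcp_pos: [0.4415, -0.343, 0.2017]
tool_rot: [0.584, 0.812, 0.0, 0.001]
contact_force: [-0.4, 0.3, 0.2]
finger_gap: 0.066
grip_force: 0.0
```

```bash
cat >> h.py <<'E'
def weight(kind,near,rad=.05):
    im,d,K,M=grab("wrist"); P=cloud(d,K,M); hsv=cv2.cvtColor(im,cv2.COLOR_RGB2HSV)
    H,S,V=[hsv[...,i].astype(int) for i in range(3)]; Z=P[...,2]
    c=(H>14)&(H<27)&(S>120) if kind=="brass" else (S<70)&(V<110)
    m=c&(Z>.062)&(Z<.085)&(np.hypot(P[...,0]-near[0],P[...,1]-near[1])<rad)
    ys,xs=np.nonzero(m); p=P[m]; q=(np.percentile(p,2,0)+np.percentile(p,98,0))/2
    print(kind,m.sum(),"px",xs.mean().round(),ys.mean().round(),"mean",p.mean(0).round(4),"mid",q.round(4),"ztop",np.percentile(p[:,2],95))
    s=bot.state();print("t",s["t"],"tcp",s["tcp_pos"].round(4) if hasattr(s["tcp_pos"],"round") else s["tcp_pos"],"shift",tool([q[0],q[1],.048]).round(4),"j6",s["joint_positions"][5])
    return im
E
python3 - <<'E'
from h import *
im=weight("brass",(.44,-.345)); save(im,"pics/w4.png")
print(Ro.from_quat(bot.state()["tool_rot"]).as_matrix().round(3).tolist())
E
```

```text
brass 384 px 254.0 189.0 mean [ 0.4414 -0.3439  0.0725] mid [ 0.4416 -0.3444  0.0694] ztop 0.07441590274668738
t 27.8 tcp [ 0.4416 -0.343   0.2016] shift [-0.0012 -0.0005  0.1536] j6 -1.0864823959132843
[[-0.319, 0.948, 0.001], [0.948, 0.319, -0.0], [-0.001, 0.001, -1.0]]
```

View pics/w4.png

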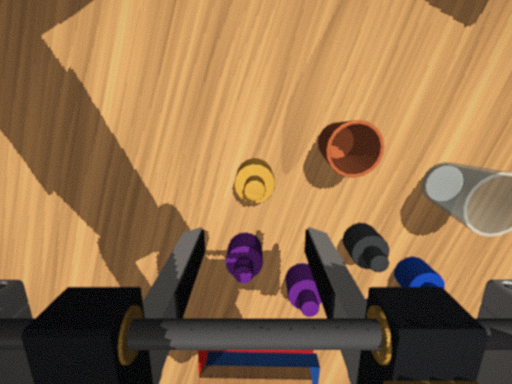

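Brass weight is right below at (256,185), with the dark iron one at (368,248) and purple ones at (243,260) and (303,290). The cup is empty. Descend, grip and lift.

Call:
jog_arm([
  [-0.001,0,0.05,0,0,0,0.066],
  [-0.001,0,0.1,0,0,0,0.066],
  [-0.001,0,0.135,0,0,0,0.066],
  [-0.001,0,0.15,0,0,0,0.066],
  [-0.001,0,0.15,0,0,0,0.066],
  [-0.001,0,0.15,0,0,0,0.015],
  [-0.001,0,0.15,0,0,0,0.015],
  [-0.001,0,0.15,0,0,0,0.015],
], force=35)

```text
t: 28.6
tcp_pos: [0.4427, -0.3464, 0.0536]
tool_rot: [0.585, 0.811, -0.0, 0.002]
contact_force: [0.1, -0.4, 0.1]
finger_gap: 0.0456
grip_force: 0.0
```

Call:
jog_arm([
  [0,0,0,0,0,0,0.015],
  [0,0,0,0,0,0,0.015],
  [0,0,0,0,0,0,0.015],
  [0,0,-0.03,0,0,0,0.015],
  [0,0,-0.07,0,0,0,0.015],
  [0,0,-0.11,0,0,0,0.015],
  [0,0,-0.15,0,0,0,0.015],
  [0,0,-0.16,0,0,0,0.015],
])

```text
t: 29.4
tcp_pos: [0.4427, -0.3466, 0.2153]
tool_rot: [0.585, 0.811, -0.001, 0.004]
contact_force: [0.6, -0.4, -4.0]
finger_gap: 0.0229
grip_force: 35.0
```

Run:
```python
from h import *
s=bot.state();print(s["tcp_pos"],s["contact_force"],s["finger_gap"])
y=np.radians(-7.1); ex=np.array([np.cos(y),np.sin(y)]);ey=np.array([-np.sin(y),np.cos(y)])
c=np.array([.5377,.185])+.03*ex-.16*ey;print("pan",c)
for a,b in((-.03,-.03),(.03,.03)):
    p=c+a*ex+b*ey; print(a,b,p,tool([*p,.116]))
```

```text
[ 0.4426887  -0.34655438  0.21531536] [ 0.55467404 -0.35566642 -3.95131578] 0.022863157398023824
pan [0.54769372 0.02251885]
-0.03 -0.03 [ 0.51421572 -0.00354307] [0.30340137 0.17605148 0.09792807]
0.03 0.03 [0.58117172 0.04858076] [0.33165837 0.25606106 0.0980221 ]
```

Call:
jog_arm([
  [0.04,0.023,0,0,0,0,0.015],
  [0.08,0.046,0,0,0,0,0.015],
  [0.12,0.07,0,0,0,0,0.015],
  [0.16,0.093,0,0,0,0,0.015],
  [0.2,0.116,0,0,0,0,0.015],
  [0.24,0.139,0,0,0,0,0.015],
  [0.275,0.16,0,0,0,0,0.015],
  [0.303,0.176,0,0,0,0,0.015],
])

```text
t: 30.2
tcp_pos: [0.5113, 0.0005, 0.2076]
tool_rot: [0.584, 0.812, -0.001, -0.002]
contact_force: [0.4, -1.1, -4.7]
finger_gap: 0.0231
grip_force: 35.0
```

Call:
jog_arm([
  [0,0,0,0,0,0,0.015],
  [0,0,0,0,0,0,0.015],
  [0,0,0,0,0,0,0.015],
])

```text
t: 30.5
tcp_pos: [0.5116, -0.0028, 0.2091]
tool_rot: [0.585, 0.811, -0.001, -0.001]
contact_force: [0.6, -0.4, -4.9]
finger_gap: 0.0233
grip_force: 35.0
```

Run:
```python
from h import *
s=bot.state();print(s["tcp_pos"],s["contact_force"],s["finger_gap"],tool([.514,-.0035,.119]))
im,d,K,M=grab("wrist");save(im,"pics/w5.png")
```

```text
[ 0.51164586 -0.00281749  0.20909378] [ 0.62928566 -0.42966465 -4.86173319] 0.02331873980446725 [-0.00146797  0.00230749  0.09008561]
```

View pics/w5.png

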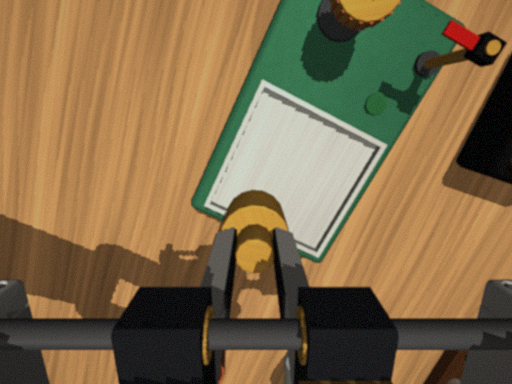

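The brass weight hangs over the pan's lower-left part, (255,225), with pan corners near (263,82), (385,147), (317,253) and (205,207). Lower and release it.

Call:
jog_arm([
  [-0.001,0.002,0.03,0,0,0,0.015],
  [-0.001,0.002,0.06,0,0,0,0.015],
  [-0.001,0.002,0.08,0,0,0,0.015],
  [-0.001,0.002,0.086,0,0,0,0.015],
  [-0.001,0.002,0.09,0,0,0,0.015],
  [-0.001,0.002,0.09,0,0,0,0.015],
  [-0.001,0.002,0.09,0,0,0,0.015],
])

```text
t: 31.25
tcp_pos: [0.5157, -0.0028, 0.1226]
tool_rot: [0.585, 0.811, 0.001, 0.001]
contact_force: [0.6, 0.7, -4.5]
finger_gap: 0.0233
grip_force: 35.0
```

Run:
```python
from h import *
s=bot.state();print(s["tcp_pos"],s["contact_force"],s["finger_gap"])
```

```text
[ 0.51567344 -0.0028389   0.12257456] [ 0.59777595  0.6701496  -4.52167328] 0.023300779229910553
```

Call:
jog_arm([
  [0,0,0.002,0,0,0,0.015],
  [0,0,0.004,0,0,0,0.015],
  [0,0,0.005,0,0,0,0.015],
  [0,0,0.005,0,0,0,0.015],
])

```text
t: 31.65
tcp_pos: [0.5153, -0.0027, 0.1171]
tool_rot: [0.585, 0.811, 0.0, 0.001]
contact_force: [-0.0, -0.9, -0.8]
finger_gap: 0.0231
grip_force: 35.0
```

Call:
jog_arm([
  [0,0,0,0,0,0,0.045],
  [0,0,0,0,0,0,0.045],
  [0,0,0,0,0,0,0.045],
  [0,0,-0.03,0,0,0,0.045],
  [0,0,-0.06,0,0,0,0.045],
  [0,0,-0.1,0,0,0,0.045],
])

```text
t: 32.25
tcp_pos: [0.5137, -0.0023, 0.2156]
tool_rot: [0.585, 0.811, -0.001, -0.002]
contact_force: [1.0, 1.3, 0.3]
finger_gap: 0.045
grip_force: 0.0
```

Run:
```python
from h import *
# fresh top-camera position of the iron weight (arm is over the pan)
im,d,K,M=grab("top");P=cloud(d,K,M);hsv=cv2.cvtColor(im,cv2.COLOR_RGB2HSV).astype(int)
m=(P[...,2]>.06)&(P[...,2]<.085)&(hsv[...,1]<70)&(hsv[...,2]<110)&(np.hypot(P[...,0]-.606,P[...,1]+.382)<.06)
p=P[m];print(m.sum(),p.mean(0))
s=bot.state();print(s["t"],s["tcp_pos"],tool([*p.mean(0)[:2],.2]),s["joint_positions"])
```

```text
50 [ 0.60680246 -0.38360563  0.07169756]
32.3 [ 0.51744422 -0.00265772  0.22487642] [-0.38951684 -0.03613238  0.02638415] [-1.14924696e-01  1.99958392e-03  1.42121924e+00  2.76641210e-04
  1.70621453e+00 -4.37029975e-01]
```

Call:
jog_arm([
  [-0.39,-0.036,0.02,0,0,0,0.06],
  [-0.39,-0.036,0.02,0,0,0,0.06],
  [-0.39,-0.036,0.02,0,0,0,0.06],
  [-0.39,-0.036,0.02,0,0,0,0.06],
  [-0.39,-0.036,0.02,0,0,0,0.06],
  [-0.39,-0.036,0.02,0,0,0,0.06],
  [-0.39,-0.036,0.02,0,0,0,0.06],
  [-0.39,-0.036,0.02,0,0,0,0.06],
])

```text
t: 33.1
tcp_pos: [0.6041, -0.3865, 0.1954]
tool_rot: [0.585, 0.811, 0.0, 0.0]
contact_force: [0.7, 0.1, -0.0]
finger_gap: 0.0598
grip_force: 0.0
```

Call:
jog_arm([
  [0,0,0,0,0,0,0.06],
  [0,0,0,0,0,0,0.06],
  [0,0,0,0,0,0,0.06],
])

```text
t: 33.4
tcp_pos: [0.6042, -0.3827, 0.1965]
tool_rot: [0.584, 0.812, 0.0, 0.0]
contact_force: [-0.2, 0.2, 0.6]
finger_gap: 0.0602
grip_force: 0.0
```

Run:
```python
from h import *
im=weight("iron",(.6068,-.3836)); save(im,"pics/w6.png")
```

```text
iron 398 px 259.0 190.0 mean [ 0.6083 -0.3818  0.0726] mid [ 0.6085 -0.3825  0.0693] ztop 0.07445725507322783
t 33.45 tcp [ 0.6043 -0.3823  0.1971] shift [-0.0013  0.0037  0.1491] j6 -0.9671364671726946
```

View pics/w6.png

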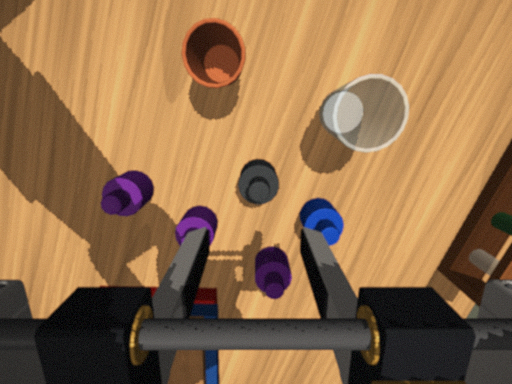

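Dark iron weight is below at (259,185), with blue at (321,222) and purple at (197,225) clear of the fingers. Descend, grip and lift.

Call:
jog_arm([
  [-0.001,0.003,0.05,0,0,0,0.055],
  [-0.001,0.003,0.095,0,0,0,0.055],
  [-0.001,0.003,0.13,0,0,0,0.055],
  [-0.001,0.003,0.146,0,0,0,0.055],
  [-0.001,0.003,0.146,0,0,0,0.055],
  [-0.001,0.003,0.146,0,0,0,0.015],
  [-0.001,0.003,0.146,0,0,0,0.015],
  [-0.001,0.003,0.146,0,0,0,0.015],
], force=35)

```text
t: 34.25
tcp_pos: [0.6085, -0.3848, 0.0533]
tool_rot: [0.585, 0.811, -0.0, 0.003]
contact_force: [0.2, -0.0, 0.7]
finger_gap: 0.0341
grip_force: 0.0
```

Call:
jog_arm([
  [0,0,0,0,0,0,0.015],
  [0,0,0,0,0,0,0.015],
  [0,0,0,0,0,0,0.015],
  [0,0,-0.03,0,0,0,0.015],
  [0,0,-0.07,0,0,0,0.015],
  [0,0,-0.11,0,0,0,0.015],
  [0,0,-0.15,0,0,0,0.015],
  [0,0,-0.18,0,0,0,0.015],
])

```text
t: 35.05
tcp_pos: [0.6064, -0.3839, 0.2306]
tool_rot: [0.585, 0.811, -0.0, -0.001]
contact_force: [0.4, -0.6, -4.7]
finger_gap: 0.0231
grip_force: 34.9
```

Run:
```python
from h import *
s=bot.state();print(s["tcp_pos"],s["contact_force"],s["finger_gap"])
p=np.array([.5812,.0486]); print(tool([*p,.2]),s["joint_positions"])
```

```text
[ 0.606407   -0.38385259  0.2305943 ] [ 0.40923188 -0.56779492 -4.66580835] 0.023093191028253527
[0.41821633 0.11281306 0.0309025 ] [-6.42958202e-01  4.79599392e-01  8.32942841e-01 -6.67857970e-04
  1.83091781e+00 -9.64698157e-01]
```

Call:
jog_arm([
  [0.03,0.008,0,0,0,0,0.015],
  [0.07,0.019,0,0,0,0,0.015],
  [0.11,0.03,0,0,0,0,0.015],
  [0.15,0.04,0,0,0,0,0.015],
  [0.19,0.051,0,0,0,0,0.015],
  [0.23,0.062,0,0,0,0,0.015],
  [0.27,0.073,0,0,0,0,0.015],
  [0.31,0.084,0,0,0,0,0.015],
])

```text
t: 35.85
tcp_pos: [0.587, -0.0617, 0.2274]
tool_rot: [0.585, 0.811, -0.001, -0.002]
contact_force: [0.7, 0.0, -4.2]
finger_gap: 0.0231
grip_force: 35.0
```

Call:
jog_arm([
  [0.04,0.01,0,0,0,0,0.015],
  [0.075,0.02,0,0,0,0,0.015],
  [0.1,0.028,0,0,0,0,0.015],
  [0.108,0.029,0,0,0,0,0.015],
  [0.108,0.029,0,0,0,0,0.015],
  [0.108,0.029,0,0,0,0,0.015],
])

```text
t: 36.45
tcp_pos: [0.5817, 0.0472, 0.2289]
tool_rot: [0.585, 0.811, -0.001, -0.0]
contact_force: [0.1, -0.1, -4.0]
finger_gap: 0.0233
grip_force: 35.0
```

Run:
```python
from h import *
s=bot.state();print(s["tcp_pos"],s["contact_force"],s["finger_gap"],tool([.5812,.0486,.119]))
im,d,K,M=grab("wrist");save(im,"pics/w7.png")
```

```text
[0.5816524  0.04719726 0.22889077] [ 0.12318984 -0.11707899 -3.97012311] 0.023255787567006397 [0.00153384 0.00027669 0.1098896 ]
```

View pics/w7.png

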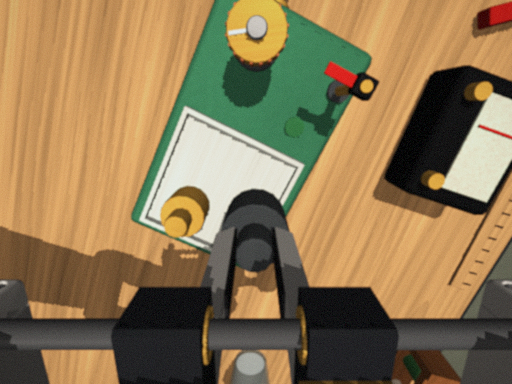

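The brass weight stands in the pan at (185,212), and the iron one hangs over the free part at (255,225). Lower and release it.

Call:
jog_arm([
  [0.001,0,0.04,0,0,0,0.015],
  [0.001,0,0.08,0,0,0,0.015],
  [0.001,0,0.098,0,0,0,0.015],
  [0.001,0,0.105,0,0,0,0.015],
  [0.001,0,0.109,0,0,0,0.015],
  [0.001,0,0.111,0,0,0,0.015],
  [0.001,0,0.111,0,0,0,0.015],
  [0.001,0,0.111,0,0,0,0.015],
])

```text
t: 37.3
tcp_pos: [0.5826, 0.0493, 0.1206]
tool_rot: [0.585, 0.811, 0.001, 0.001]
contact_force: [0.0, 0.2, -4.2]
finger_gap: 0.0231
grip_force: 35.0
```

Call:
jog_arm([
  [0,0,0.002,0,0,0,0.015],
  [0,0,0.004,0,0,0,0.015],
  [0,0,0.005,0,0,0,0.015],
  [0,0,0.005,0,0,0,0.015],
])

```text
t: 37.7
tcp_pos: [0.5828, 0.0491, 0.1168]
tool_rot: [0.585, 0.811, 0.001, 0.002]
contact_force: [-0.5, -1.4, 5.2]
finger_gap: 0.0233
grip_force: 35.0
```

Call:
jog_arm([
  [0,0,0,0,0,0,0.045],
  [0,0,0,0,0,0,0.045],
  [0,0,0,0,0,0,0.045],
  [0,0,-0.03,0,0,0,0.045],
  [0,0,-0.07,0,0,0,0.045],
  [0,0,-0.11,0,0,0,0.045],
])

```text
t: 38.3
tcp_pos: [0.5811, 0.0496, 0.2241]
tool_rot: [0.585, 0.811, -0.001, -0.001]
contact_force: [-0.4, -0.2, 1.4]
finger_gap: 0.045
grip_force: 0.0
```

Run:
```python
from h import *
s=bot.state();R=Ro.from_quat(s["tool_rot"]).as_matrix()
print(s["tcp_pos"],np.degrees(np.arctan2(R[1,1],R[0,1])),s["finger_gap"],tool([.554,.315,.2]),s["joint_positions"])
```

```text
[0.5811232  0.04957795 0.2241263 ] 18.45863425549558 0.045007146970211215 [0.26032983 0.05835974 0.02427199] [-1.22642745e-02  1.60742434e-01  1.25253685e+00  2.92046685e-04
  1.73059584e+00 -3.34381023e-01]
```

Call:
jog_arm([
  [0.26,0.058,0.015,0,0,0.446,0.07],
  [0.26,0.058,0.015,0,0,0.446,0.07],
  [0.26,0.058,0.015,0,0,0.446,0.07],
  [0.26,0.058,0.015,0,0,0.446,0.07],
  [0.26,0.058,0.015,0,0,0.446,0.07],
  [0.26,0.058,0.015,0,0,0.446,0.07],
  [0.26,0.058,0.015,0,0,0.446,0.07],
  [0.26,0.058,0.015,0,0,0.446,0.07],
])

```text
t: 39.1
tcp_pos: [0.5542, 0.3146, 0.2083]
tool_rot: [0.749, 0.662, -0.001, 0.0]
contact_force: [-0.6, -1.2, 0.1]
finger_gap: 0.0699
grip_force: 0.0
```

Call:
jog_arm([
  [0,0,0,0,0,0,0.07],
  [0,0,0,0,0,0,0.07],
  [0,0,0,0,0,0,0.07],
])

```text
t: 39.4
tcp_pos: [0.5549, 0.3132, 0.2094]
tool_rot: [0.75, 0.661, 0.0, 0.0]
contact_force: [-0.3, -0.2, 0.1]
finger_gap: 0.0701
grip_force: 0.0
```

Run:
```python
from h import *
t,_,_,_=grab("top")
im,d,K,M=grab("wrist");P=cloud(d,K,M);hsv=cv2.cvtColor(im,cv2.COLOR_RGB2HSV).astype(int);H,S,Z=hsv[...,0],hsv[...,1],P[...,2]
m=(S>130)&((H<8)|(H>172))&(Z>.03)&(Z<.07)&(np.hypot(P[...,0]-.553,P[...,1]-.315)<.05)
p=P[m]; q=p.mean(0); print(m.sum(),q)
c=(np.hypot(P[...,0]-.5377,P[...,1]-.185)<.024)&(Z>.125)&(Z<.1445)&(S>80); print("collar",c.sum(),np.median(Z[c]))
r=(S>130)&((H<8)|(H>172))&(Z>.12)&(Z<.16); print("pointer",r.sum(),np.median(Z[r]) if r.any() else 0)
s=bot.state();R=Ro.from_quat(s["tool_rot"]).as_matrix()
print(s["t"],s["tcp_pos"],np.degrees(np.arctan2(R[1,1],R[0,1])),tool([q[0],q[1],.024]))
save(np.hstack([cv2.resize(t[130:230,110:270],(480,300)),cv2.resize(im,(320,300))]),"pics/c8.png")
```

```text
562 [0.55424558 0.31523671 0.05295932]
collar 354 0.14086761357722324
pointer 9 0.13309788964873193
39.5 [0.55480559 0.31351606 0.20928031] -7.188428466236334 [ 0.00158694 -0.00084255  0.18528043]
```

View pics/c8.png

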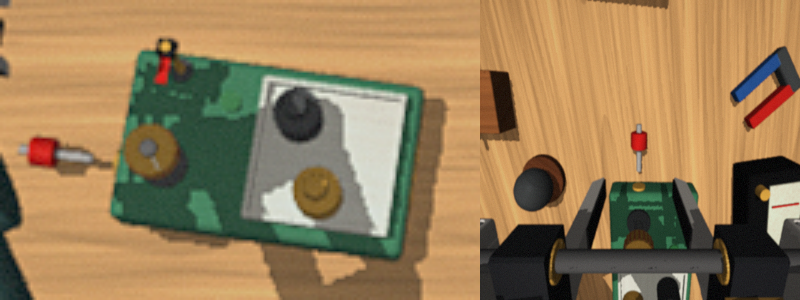

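Both weights stand inside the pan, iron at (298,113) and brass at (318,190). The knob (45,152) is out and the collar is still level. Now grip the knob and push it home.

Call:
jog_arm([
  [0.002,-0.001,0.05,0,0,0,0.07],
  [0.002,-0.001,0.1,0,0,0,0.07],
  [0.002,-0.001,0.145,0,0,0,0.07],
  [0.002,-0.001,0.175,0,0,0,0.07],
  [0.002,-0.001,0.183,0,0,0,0.07],
  [0.002,-0.001,0.183,0,0,0,0.025],
  [0.002,-0.001,0.183,0,0,0,0.025],
  [0.002,-0.001,0.183,0,0,0,0.025],
], force=25)

```text
t: 40.3
tcp_pos: [0.5557, 0.3174, 0.0293]
tool_rot: [0.75, 0.662, 0.003, 0.001]
contact_force: [0.4, 0.7, 1.0]
finger_gap: 0.0493
grip_force: 0.0
```

Call:
jog_arm([
  [0,0,0,0,0,0,0.025],
  [0,0,0,0,0,0,0.025],
  [-0.008,0,0,0,0,0,0.025],
  [-0.016,0,0,0,0,0,0.025],
  [-0.024,0,0,0,0,0,0.025],
  [-0.03,0,0,0,0,0,0.025],
  [-0.033,0,0,0,0,0,0.025],
  [-0.034,0,0,0,0,0,0.025],
])

```text
t: 41.1
tcp_pos: [0.5512, 0.2869, 0.0276]
tool_rot: [0.75, 0.662, 0.005, -0.002]
contact_force: [5.5, 15.4, -0.3]
finger_gap: 0.0314
grip_force: 25.0
```

Call:
jog_arm([
  [-0.001,0,0,0,0,0,0.025],
  [-0.002,0,0,0,0,0,0.025],
  [-0.002,0,0,0,0,0,0.025],
])

```text
t: 41.4
tcp_pos: [0.5512, 0.2869, 0.0275]
tool_rot: [0.749, 0.662, 0.007, -0.003]
contact_force: [5.6, 16.4, -0.3]
finger_gap: 0.0313
grip_force: 25.0
```

Call:
jog_arm([
  [0,0,0,0,0,0,0.08],
  [0,0,0,0,0,0,0.08],
  [0,0,0,0,0,0,0.08],
  [0,0,-0.05,0,0,0,0.08],
  [0,0,-0.1,0,0,0,0.08],
  [0,0,-0.15,0,0,0,0.08],
  [0.02,0,-0.2,0,0,0,0.08],
  [0.04,0,-0.2,0,0,0,0.08],
])

```text
t: 42.2
tcp_pos: [0.5568, 0.3204, 0.2354]
tool_rot: [0.75, 0.661, 0.006, 0.002]
contact_force: [0.3, 0.2, 0.0]
finger_gap: 0.0798
grip_force: 0.0
```

Call:
jog_arm([
  [0,0,0,0,0,0,0.08],
  [0,0,0,0,0,0,0.08],
  [0,0,0,0,0,0,0.08],
  [0,0,0,0,0,0,0.08],
])

```text
t: 42.6
tcp_pos: [0.5536, 0.3191, 0.224]
tool_rot: [0.75, 0.662, -0.002, -0.0]
contact_force: [0.7, -0.0, 0.0]
finger_gap: 0.0796
grip_force: 0.0
```

Run:
```python
from h import *
t,_,_,_=grab("top")
im,d,K,M=grab("wrist");P=cloud(d,K,M);hsv=cv2.cvtColor(im,cv2.COLOR_RGB2HSV).astype(int);H,S,Z=hsv[...,0],hsv[...,1],P[...,2]
red=(S>130)&((H<8)|(H>172))
m=red&(Z>.03)&(Z<.07)&(np.hypot(P[...,0]-.553,P[...,1]-.295)<.05); print("knob",m.sum(),P[m].mean(0))
c=(np.hypot(P[...,0]-.5377,P[...,1]-.185)<.024)&(Z>.13)&(Z<.1445)&(S>80); print("collar",c.sum(),np.median(Z[c]))
r=red&(Z>.12)&(Z<.16); print("pointer",r.sum(),np.median(Z[r]))
s=bot.state();print(s["t"],s["tcp_pos"],s["dq"])
save(np.hstack([cv2.resize(t[130:230,110:270],(480,300)),cv2.resize(im,(320,300))]),"pics/c9.png")
```

```text
knob 492 [0.55050881 0.28607404 0.05262783]
collar 527 0.1410493762614204
pointer 2 0.13437769499471136
42.7 [0.55386811 0.31956136 0.22482653] [ 2.10595269e-03 -3.44276866e-03 -1.16322333e-02  6.78790866e-04
 -1.27491574e-03 -8.50694298e-05]
```

View pics/c9.png

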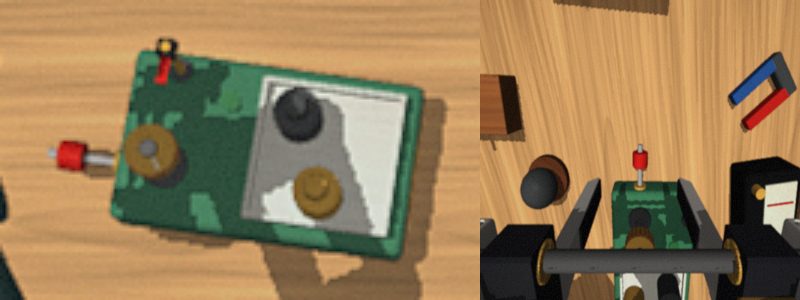

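The knob is home, within about 1 mm of its starting reading. Collar and pan are as wanted.

```bash
python3 -c "
from cell import bot
print(bot.hand_in())"
```

```text
the job is handed in; nothing more can be done
None
```

The job is handed in (no verdict came back): the knob was pulled out and later pushed home, the collar reads level with the pointer, both weights I could find (brass and dark iron) stand in the pan, and I didn't touch the other apparatus.

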